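# Wedge the rocking curing unit

### The arm

A 6-joint arm with a two-finger parallel gripper is mounted at the origin on the work surface. World frame = base frame: x ahead of the robot, y to its left, z up, the work surface at z = 0. Lengths are in m, angles in rad, forces in N, time in s.
With the tool pointing down it reaches from about 0.4 to 0.925 m from the base axis. Payload 12.5 kg.
Tool frame: the origin (TCP) lies on the centre line of the jaws, within the pads' length; the fingertips stand 14 mm ahead of it and the grasp point (between the pads) lies 5 mm behind it; y points along the fingers, x is the direction in which the jaws open and shut, and the axes are right-handed (so a half turn about y gives the same grasp; the last joint's range is limited). The gripper opens to 95 mm and grips with 3 to 60 N. Pads are 20 mm wide; open, the fingers measure 119 mm over their backs; the gripper's body (75 mm by 180 mm) begins 59 mm behind the grasp point.
Start: joints at [1.173, 0.491, 1.559, -0, 1.092, -0.106], TCP at [0.18, 0.599, 0.229] pointing down, gripper open.
Joint ranges: [-3.1, 3.1], [-0.84, 2.19], [0.05, 2.79], [-1.13, 4.28], [0.06, 2.93], [-2.69, 2.69]. Speed limits (rad/s): [2.22, 2.22, 2.79, 3.14, 3.14, 3.14].

### API

Orientations are given as [roll, pitch, yaw] about the fixed x, y, z axes, in that order (R = Rz(yaw) Ry(pitch) Rx(roll)).
In Python, from plant import ctrl gives the robot as it stands.
- The arm moves only by the tool send_rows, never from a script. Its arguments are lists of equal length, an entry for each row: "xyz": the shift along the world's x, y, z in m, a list of three; "rotation": the turn, a rotation vector about the world's x, y, z in rad, a list of three; "jaw": the gripper's target within -1 to 1 (fully open at 1, half-way at 0, shut at -1). In form: {"xyz": [[tx, ty, tz], ...], "rotation": [[ax, ay, az], ...], "jaw": [jaw, ...]}. A call has 1 to 8 rows; each row is the pose to reach, as a shift and turn from the pose commanded when the call began; what a row does not reach only later rows make up. A row lasts 1/12 s, in which the tool goes at most 41.7 mm and 7.16 degrees, less where a joint would pass 70% of its speed; a pose out of reach is approached as far as the arm can. A call with a gripper value outside its range is refused whole. The fingers move at their own pace and stop on an object; the grip force is fixed at half the most. Time passes only in rows, so rows that repeat a pose let the fingers close. It gives the time, the measured TCP pose, the force and the opening at its end, in the units of the state.
- ctrl.get_obs(): the state, without advancing time (a new reading comes with each control period).
- ctrl.get_image(name): name is "scene" or "top" or "wrist"; returns (picture, depth): 400x640x3 uint8, blue, green, red; 400x640 float32, m along the optical axis (not along the pixel's ray), 0 where there is no reading.
- ctrl.get_calibration(name): a dict with "fx", "fy", "cx", "cy" (pixels), "dist_coeffs" ([k1, k2, p1, p2, k3] as OpenCV has them; the pictures are not rectified), "cam_to_world" (4x4, takes a point from camera to world coordinates). Camera axes: x right, y up, looking along -z (the intrinsics and any distortion apply to the point x, -y, -z); pixel columns grow to the right and rows downward; lengths in m; the calibration is good to about 2 mm. A picture is of the moment at which its call begins: read the wrist's pose just before it. get_calibration takes no time and is no camera call; for the wrist camera it gives the pose at the moment of the call.
- ctrl.hand_in(): hands the job in, once; it reports no verdict.
Trained networks look in the newest picture that a camera, given by its name, has taken for a name from the list of things; names that differ only in an ending like _2 or _b are one class to them, and where a whole thing is asked for, a point or a joint stands for the part that bears it (a point fixed in the world has none). Each returns a list of dicts, best first, with "conf" (0 to 1); they miss things now and then, are a little off and sometimes report something else, mostly with a low value. They report only what shows in the picture. A call takes as long as a camera call. They do not tell look-alikes from the thing itself.
- ctrl.recognise(target, camera): "uv" ([column, row] in pixels, amid what is visible of it).
- ctrl.regions_of(target, camera): "region" (400x640 bool, what is visible of it) and "uv" ([column, row] in pixels, amid what is visible of it).
- ctrl.landmark_of(target, camera): "uv" ([column, row] in pixels: a listed point, or the origin of a listed thing).
The state is a dict: "time": time; "joint_positions": joint angles; "qd": joint speeds; "joint_torque": joint torques, N m; "eef_pos": TCP position; "eef_rot": TCP orientation; "wrist_force": force on the tool from outside, world axes, zero at the start; "wrist_torque": the same for the moment, N m; "grip_width": finger opening in m.
Only numpy, scipy, OpenCV 4.12 (cv2) and the standard library are available. Lean on these libraries where they do the work, as an engineer would, in place of code of your own. Each camera call takes 0.05 s, during which the arm holds its last target. There are 200 camera calls.

### The job

The white curing unit on the bench rocks because one of its feet is too short. Without pinching or lifting anything, push the wooden wedge thin end first under that short foot until the foot rests on it and the unit no longer rocks, but do not jack the unit up or shove it out of its place. Then press down on top of the unit over that foot to feel that the corner no longer dips, and finally move clear, leaving the other things on the bench where they are.

Things in the scene. Friction and masses are not known exactly. Their poses are not given: they have to be found in the camera images.
- unit: White curing unit: closed box on four black feet, 170 (its x) x 230 (its y) x 125 mm high, 2 to 2.8 kg. Origin: bench level under its centre; z up. Drawer front on its -x face. Its underside is 25 mm above the bench; feet 20 mm across at x = +-70, y = +-95 mm. It stands level on three; the one at x = +70, y = -95 mm is short and hangs 5 to 10 mm (unknown, find by touch) above the bench.
- corner_top (a point): Point on the flat top of the unit right above the short foot, 125 mm above the bench; moves with the unit, axes as the unit's. The top is smooth. Unwedged, 7 to 11 N pressed down here tips the unit until the short foot meets the bench; released, it tips back level.
- under_foot (a point): Point at bench level right below the short foot's centre, fixed to the unit (axes as the unit's). The wedge's slope first meets the foot's edge nearest the thick end, 10 mm from this centre.
- wedge: Loose plain wooden wedge lying flat, 120 mm long (its x), 60 mm wide (its y), 90 g. Its top slopes evenly from 3 mm high at the thin end (+x) to 24 mm at the thick end (-x). Origin: centre of its underside. It starts outside the unit's -y side, thin end pointing roughly at the short foot. It stays where it is left.
- wedge_tip (a point): Middle of the wedge's thin end, 1.5 mm above the bench.
- wedge_end (a point): Middle of the wedge's thick end face, 12 mm above the bench (half-way up). Pushed here the wedge slides with less than 1.5 N; once the short foot sits on the slope the push grows to 5 to 10 N within a few mm of travel, and beyond that the whole unit is shoved along.
- jar: Small white screw jar, 38 mm across, 42 mm high, loose, beside the wedge; leave alone. Origin: centre of its underside.
- cast: Plaster dental cast, 56 x 50 mm, 23 mm high, loose, on the other side of the wedge; leave alone. Origin: centre of its underside.
- flask: White drinking flask, 66 mm across, 220 mm high, loose; leave alone. Origin: centre of its underside.
- bowl: Black rubber mixing bowl, 100 mm across, 55 mm high, loose; leave alone. Origin: centre of its underside.
- spatula: Spatula, 170 mm long, lying loose; leave alone.
- brush: Brush, 160 mm long, lying loose; leave alone.
- cup: Glass cup, 70 mm across, 80 mm high, loose; leave alone. Origin: centre of its underside.
There are look-alikes about, which are no part of the job. Leave any green or purple look-alike of the wedge alone.

How it is judged:
By the outcome, as a careful person would: the job done as asked, in the order asked, and still so for the second after the job is handed in, with the robot touching nothing.
It also fails if it takes over 58 s, if anything falls off the work surface, if the arm or the gripper's body presses on something with over 40 N, if the wrist force passes 120 N, or if a joint passes its speed limit or range.

## Working session

There is one attempt and no reset: what is moved stays moved. The work goes in short steps, Python scripts to look and compute and a tool call to move; the robot and the scene stay as the last step left them, time stands still between calls to the robot, and variables do not carry over. Pictures are saved under pics/ and viewed, about 8 in all and at most 12, crops included, and the job is handed in when it is done.

Besides the shell and the picture viewer there is one more tool, called by a JSON object that holds its "api" and its "payload". send_rows: Moves the arm, as the interface text tells. Its arguments: {"type":"object","properties":{"xyz":{"type":"array"},"rotation":{"type":"array"},"jaw":{"type":"array"}},"required":["xyz","rotation","jaw"]}

```bash
ls; mkdir -p pics
cat > h.py <<'E'
import numpy as np,cv2
from plant import ctrl
def cal(n):
    c=ctrl.get_calibration(n);K=np.array([[c["fx"],0,c["cx"]],[0,c["fy"],c["cy"]],[0,0,1.]])
    return K,np.array(c["dist_coeffs"],float),np.array(c["cam_to_world"])
def w(uv,n,z=None,d=None,c=None):
    """pixels -> world, on plane height z or at depth d"""
    K,D,T=c or cal(n)
    p=cv2.undistortPoints(np.array(uv,float).reshape(-1,1,2),K,D).reshape(-1,2)
    r=np.c_[p[:,0],-p[:,1],-np.ones(len(p))]
    rw=r@T[:3,:3].T;o=T[:3,3]
    s=(z-o[2])/rw[:,2] if d is None else np.array(d)
    return o+rw*s[:,None]
def px(P,n):
    K,D,T=cal(n);q=(np.array(P).reshape(-1,3)-T[:3,3])@T[:3,:3]
    return cv2.projectPoints(q*[1,-1,-1],np.zeros(3),np.zeros(3),K,D)[0].reshape(-1,2)
E
python3 - <<'E'
from h import *
for n in("scene","top"):
    im,d=ctrl.get_image(n);cv2.imwrite(f"pics/{n}0.png",im)
    np.savez(f"{n}0.npz",d=d)
    print(n,cal(n)[2][:3,3].round(3))
    for t in("unit","corner_top","under_foot","wedge","wedge_tip","wedge_end","jar","cast"):
        for r in ctrl.landmark_of(t,n)[:3]:
            z={"corner_top":.125,"wedge_end":.012}.get(t,0)
            print(t,round(r["conf"],2),np.round(r["uv"]),w(r["uv"],n,z)[0].round(3))
E
```

```text
pics
scene [ 1.286 -0.264  1.053]
unit 0.71 [376. 197.] [0.495 0.17  0.   ]
corner_top 0.67 [347. 192.] [0.553 0.054 0.125]
wedge 0.87 [302. 221.] [ 0.517 -0.058  0.   ]
wedge 0.77 [243. 193.] [ 0.369 -0.197  0.   ]
wedge 0.64 [282. 214.] [ 0.477 -0.106  0.   ]
wedge_tip 0.89 [374. 151.] [0.316 0.234 0.   ]
wedge_tip 0.71 [327. 223.] [0.544 0.004 0.   ]
wedge_tip 0.71 [224. 187.] [ 0.331 -0.243  0.   ]
wedge_end 0.92 [280. 217.] [ 0.496 -0.115  0.012]
wedge_end 0.9 [385. 124.] [0.22  0.311 0.012]
wedge_end 0.88 [258. 202.] [ 0.424 -0.164  0.012]
jar 0.67 [303. 189.] [ 0.404 -0.025  0.   ]
jar 0.64 [198. 299.] [ 0.674 -0.37   0.   ]
jar 0.57 [335. 248.] [ 0.628 -0.001  0.   ]
cast 0.65 [300. 188.] [ 0.401 -0.032  0.   ]
top [0.321 0.004 1.281]
unit 0.87 [262. 216.] [0.516 0.179 0.   ]
corner_top 0.82 [296. 197.] [0.551 0.07  0.125]
wedge 0.79 [225. 301.] [0.262 0.278 0.   ]
wedge 0.71 [388. 264.] [ 0.376 -0.198  0.   ]
wedge 0.69 [338. 212.] [ 0.531 -0.048  0.   ]
wedge_tip 0.98 [320. 208.] [0.542 0.006 0.   ]
wedge_tip 0.83 [236. 284.] [ 0.313  0.247 -0.   ]
wedge_tip 0.6 [403. 276.] [ 0.343 -0.242  0.   ]
wedge_end 0.86 [214. 314.] [0.224 0.305 0.012]
wedge_end 0.61 [358. 224.] [ 0.492 -0.11   0.012]
wedge_end 0.57 [375. 247.] [ 0.425 -0.159  0.012]
jar 0.63 [331. 256.] [ 0.4   -0.029  0.   ]
cast 0.62 [323. 178.] [ 0.636 -0.003  0.   ]
```

Run:
```python
import cv2
a=cv2.imread("pics/top0.png")[120:340,170:430];cv2.imwrite("pics/topc.png",cv2.resize(a,None,fx=2.7,fy=2.7,interpolation=2))
a=cv2.imread("pics/scene0.png")[80:330,160:480];cv2.imwrite("pics/scenec.png",cv2.resize(a,None,fx=2.4,fy=2.4,interpolation=2))
```

```text
(no output)
```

View pics/topc.png

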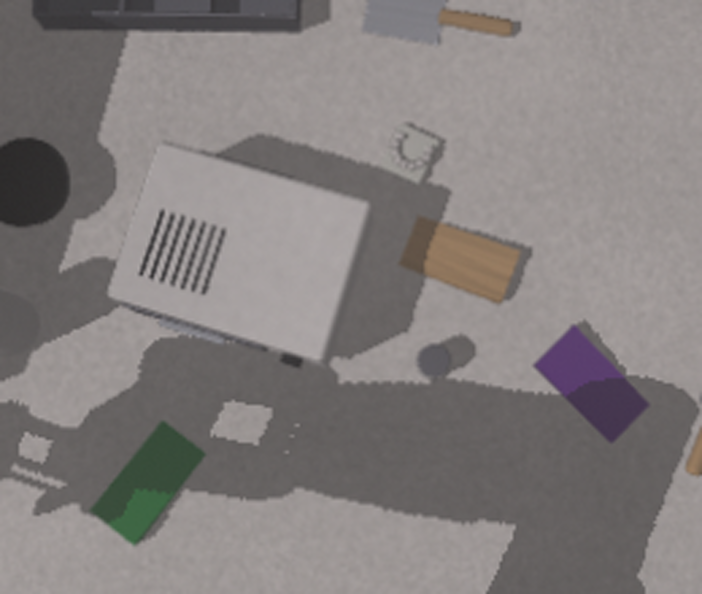

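View pics/scenec.png

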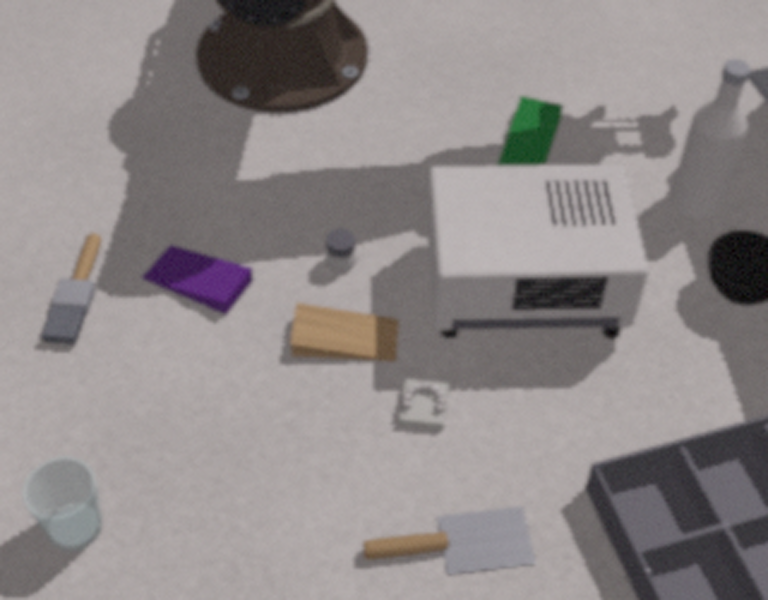

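The wooden wedge is at crop (465,260), i.e. top pixel (342,216). The purple one at crop (590,383) and the green one at (148,482) are look-alikes to leave alone. The plain wood wedge fits: it lies outside the unit's -y side and points at the short foot, at crop (370,205), with the jar and cast on either side. Next I'll measure the poses.

Run:
```python
from h import *
o=ctrl.get_obs();print({k:np.round(v,3) for k,v in o.items()})
for n in("top","scene"):
    im=cv2.imread(f"pics/{n}0.png");d=np.load(f"{n}0.npz")["d"];c=cal(n)
    vv,uu=np.mgrid[:400,:640]
    P=w(np.c_[uu.ravel(),vv.ravel()],n,d=d.ravel(),c=c).reshape(400,640,3)
    x,y,z=P[...,0],P[...,1],P[...,2]
    m=(abs(z-.125)<.008)&(abs(x-.52)<.17)&(abs(y-.17)<.2)
    k,l,s,_=cv2.connectedComponentsWithStats(m.astype(np.uint8));m=l==1+s[1:,4].argmax()
    r=cv2.minAreaRect(P[m][:,:2].astype(np.float32)*1000)
    print(n,"unit top",np.median(z[m]).round(4),r)
    hsv=cv2.cvtColor(im,cv2.COLOR_BGR2HSV)
    q=w([[338,212]],"top",z=.01)[0]
    m=(hsv[...,1]>60)&(hsv[...,0]>5)&(hsv[...,0]<28)&(np.hypot(x-q[0],y-q[1])<.1)
    k,l,s,_=cv2.connectedComponentsWithStats(m.astype(np.uint8));m=l==1+s[1:,4].argmax()
    r=cv2.minAreaRect(P[m][:,:2].astype(np.float32)*1000);print("wedge",m.sum(),r)
    print(cv2.boxPoints(r))
    px_=P[m]; print("z range",np.percentile(px_[:,2],[2,50,98]).round(4))
    m2=(z>.012)&(z<.06)&(np.hypot(x-q[0],y-q[1])<.16)&~cv2.dilate(m.astype(np.uint8),np.ones((5,5))).astype(bool)
    k,l,s,_=cv2.connectedComponentsWithStats(m2.astype(np.uint8))
    for i in range(1,k):
        if s[i,4]>15: print("other",s[i,4],P[l==i].mean(0).round(3),P[l==i].min(0).round(3),P[l==i].max(0).round(3))
```

```text
{'time': np.float64(0.9), 'joint_positions': array([ 1.173,  0.491,  1.559, -0.   ,  1.092, -0.106]), 'qd': array([-0.001, -0.001, -0.001, -0.001, -0.001, -0.   ]), 'joint_torque': array([-0.0000e+00, -6.1246e+01, -2.5844e+01,  6.9000e-02,  4.4000e-02,
       -0.0000e+00]), 'eef_pos': array([0.18 , 0.599, 0.229]), 'eef_rot': array([-1.571, -0.   ,  1.279]), 'wrist_force': array([-0.4  ,  0.596, -0.043]), 'wrist_torque': array([-0.025, -0.027, -0.007]), 'grip_width': np.float64(0.095)}
top unit top 0.1253 ((509.5784912109375, 172.37828063964844), (229.90615844726562, 172.3149871826172), 74.31707000732422)
wedge 795 ((518.7347412109375, -55.681121826171875), (118.9154281616211, 60.51500701904297), 69.423828125)
[[ 469.51096  -100.71171 ]
 [ 526.16547  -121.97985 ]
 [ 567.9585    -10.650536]
 [ 511.30402    10.617607]]
z range [0.0019 0.0142 0.0256]
other 248 [0.637 0.002 0.017] [ 0.606 -0.03   0.012] [0.671 0.033 0.029]
other 71 [ 0.422 -0.16   0.023] [ 0.399 -0.181  0.013] [ 0.446 -0.137  0.028]
other 125 [ 0.405 -0.025  0.041] [ 0.388 -0.041  0.013] [ 0.422 -0.009  0.048]
scene unit top 0.125 ((507.96173095703125, 170.64837646484375), (232.89743041992188, 175.90597534179688), 73.83319091796875)
wedge 843 ((518.2142333984375, -56.0235595703125), (119.26923370361328, 63.49064254760742), 69.58936309814453)
[[ 467.66464  -100.843094]
 [ 527.1691   -122.9852  ]
 [ 568.7638    -11.204025]
 [ 509.25934    10.93808 ]]
z range [0.0015 0.0128 0.0247]
other 160 [ 0.409 -0.03   0.034] [ 0.387 -0.048  0.012] [ 0.422 -0.012  0.046]
other 220 [0.555 0.066 0.044] [0.448 0.038 0.012] [0.578 0.104 0.06 ]
other 73 [ 0.422 -0.161  0.021] [ 0.4   -0.183  0.013] [ 0.447 -0.139  0.03 ]
other 290 [ 0.638 -0.002  0.017] [ 0.603 -0.034  0.012] [0.671 0.03  0.028]
```

{"api": "send_rows", "payload": {"xyz": [[0, 0, 0.04], [0.22, -0.3, 0.1], [0.22, -0.3, 0.1], [0.22, -0.3, 0.1], [0.22, -0.3, 0.1], [0.22, -0.3, 0.1], [0.22, -0.3, 0.1], [0.22, -0.3, 0.1]], "rotation": [[0, 0, -0.85], [0, 0, -0.85], [0, 0, -0.85], [0, 0, -0.85], [0, 0, -0.85], [0, 0, -0.85], [0, 0, -0.85], [0, 0, -0.85]], "jaw": [-0.4, -0.4, -0.4, -0.4, -0.4, -0.4, -0.4, -0.4]}}

```text
time: 1.57
eef_pos: [0.3508, 0.3647, 0.3157]
eef_rot: [-1.571, -0.001, 0.423]
wrist_force: [0.8, 0.3, 0.9]
grip_width: 0.0473
```

{"api": "send_rows", "payload": {"xyz": [[0.15, -0.3, 0], [0.15, -0.3, 0], [0.15, -0.3, 0], [0.15, -0.3, 0], [0.15, -0.3, 0], [0.15, -0.3, 0], [0.15, -0.3, 0], [0.15, -0.3, 0]], "rotation": [[0, 0, -0.688], [0, 0, -0.688], [0, 0, -0.688], [0, 0, -0.688], [0, 0, -0.688], [0, 0, -0.688], [0, 0, -0.688], [0, 0, -0.688]], "jaw": [-0.4, -0.4, -0.4, -0.4, -0.4, -0.4, -0.4, -0.4]}}

```text
time: 2.23
eef_pos: [0.4996, 0.0662, 0.3154]
eef_rot: [-1.571, -0.001, -0.26]
wrist_force: [0.5, 0.4, -0.1]
grip_width: 0.0284
```

{"api": "send_rows", "payload": {"xyz": [[0, -0.2, 0], [0, -0.2, 0], [0, -0.2, 0], [0, -0.2, 0], [0, -0.2, 0], [0, -0.2, -0.05], [0, -0.2, -0.1], [0, -0.2, -0.1]], "rotation": [[0, 0, 0], [0, 0, 0], [0, 0, 0], [0, 0, 0], [0, 0, 0], [0, 0, 0], [0, 0, 0], [0, 0, 0]], "jaw": [-0.4, -0.4, -0.4, -0.4, -0.4, -0.4, -0.4, -0.4]}}

```text
time: 2.9
eef_pos: [0.4973, -0.132, 0.2111]
eef_rot: [-1.57, 0.005, -0.261]
wrist_force: [0.2, 0.9, -0.4]
grip_width: 0.0286
```

Run:
```python
from h import *
o=ctrl.get_obs();print(o["eef_pos"].round(4))
c=cal("wrist");im,d=ctrl.get_image("wrist");cv2.imwrite("pics/wr1.png",im)
vv,uu=np.mgrid[:400,:640]
P=w(np.c_[uu.ravel(),vv.ravel()],"wrist",d=d.ravel(),c=c).reshape(400,640,3)
hsv=cv2.cvtColor(im,cv2.COLOR_BGR2HSV)
m=(hsv[...,1]>60)&(hsv[...,0]>5)&(hsv[...,0]<28)&(np.hypot(P[...,0]-.5185,P[...,1]+.056)<.1)
k,l,s,_=cv2.connectedComponentsWithStats(m.astype(np.uint8));m=l==1+s[1:,4].argmax()
r=cv2.minAreaRect(P[m][:,:2].astype(np.float32)*1000);print("wedge",m.sum(),r,cv2.boxPoints(r).round())
print(np.percentile(P[m][:,2],[2,50,98]))
```

```text
[ 0.4973 -0.132   0.2111]
wedge 5883 ((518.0861206054688, -58.304298400878906), (124.54457092285156, 63.10224533081055), 70.1828842163086) [[ 467. -106.]
 [ 527. -128.]
 [ 569.  -10.]
 [ 510.   11.]]
[0.00248824 0.0127247  0.02332251]
```

View pics/wr1.png

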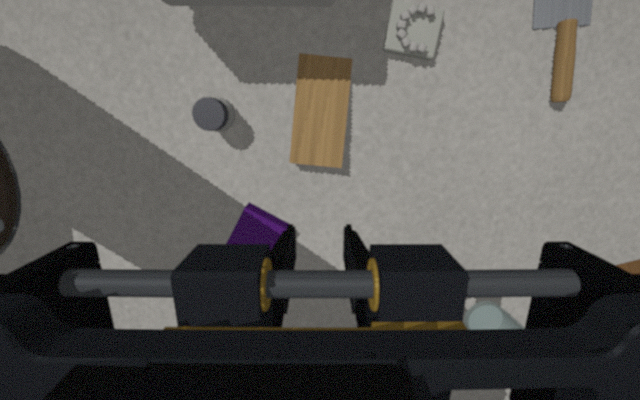

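The view shows the wooden wedge at (322,110), thick end towards the fingers. The jar (210,112) and cast (415,28) are clear of its path, and purple (260,230) is left of the fingers. Descending behind the thick end.

{"api": "send_rows", "payload": {"xyz": [[-0.002, -0.013, -0.04], [-0.002, -0.013, -0.08], [-0.002, -0.013, -0.12], [-0.002, -0.013, -0.15], [-0.002, -0.013, -0.175], [-0.002, -0.013, -0.187], [-0.002, -0.013, -0.19], [-0.002, -0.013, -0.19]], "rotation": [[0, 0, 0], [0, 0, 0], [0, 0, 0], [0, 0, 0], [0, 0, 0], [0, 0, 0], [0, 0, 0], [0, 0, 0]], "jaw": [-0.4, -0.4, -0.4, -0.4, -0.4, -0.4, -0.4, -0.4]}}

```text
time: 3.62
eef_pos: [0.4975, -0.1448, 0.0251]
eef_rot: [-1.571, 0.0, -0.259]
wrist_force: [0.4, 1.5, 0.1]
grip_width: 0.0289
```

{"api": "send_rows", "payload": {"xyz": [[-0.003, 0.001, -0.005], [-0.001, 0.008, -0.005], [0.001, 0.015, -0.005], [0.0025, 0.02, -0.005], [0.004, 0.025, -0.005], [0.005, 0.03, -0.005], [0.0065, 0.035, -0.005], [0.0075, 0.04, -0.005]], "rotation": [[0, 0, 0], [0, 0, 0], [0, 0, 0], [0, 0, 0], [0, 0, 0], [0, 0, 0], [0, 0, 0], [0, 0, 0]], "jaw": [-0.4, -0.4, -0.4, -0.4, -0.4, -0.4, -0.4, -0.4]}}

```text
time: 4.28
eef_pos: [0.5049, -0.1042, 0.0202]
eef_rot: [-1.571, -0.0, -0.259]
wrist_force: [-0.6, -1.3, 1.1]
grip_width: 0.0285
```

```bash
cat > wm.py <<'E'
from h import *
import sys
o=ctrl.get_obs();print(o["eef_pos"].round(4),o["eef_rot"].round(3),o["wrist_force"].round(2))
for n in("wrist","top"):
    c=cal(n);im,d=ctrl.get_image(n);cv2.imwrite(f"pics/{n}_{sys.argv[1]}.png",im)
    vv,uu=np.mgrid[:400,:640]
    P=w(np.c_[uu.ravel(),vv.ravel()],n,d=d.ravel(),c=c).reshape(400,640,3)
    hsv=cv2.cvtColor(im,cv2.COLOR_BGR2HSV)
    m=(hsv[...,1]>60)&(hsv[...,0]>5)&(hsv[...,0]<28)&(np.hypot(P[...,0]-.53,P[...,1]+.02)<.11)&(P[...,2]<.03)
    k,l,s,_=cv2.connectedComponentsWithStats(m.astype(np.uint8))
    if k>1:
        m=l==1+s[1:,4].argmax();r=cv2.minAreaRect(P[m][:,:2].astype(np.float32)*1000);print(n,"wedge",m.sum(),r,cv2.boxPoints(r).round().tolist())
    if n=="top":
        x,y,z=P[...,0],P[...,1],P[...,2]
        m=(abs(z-.125)<.008)&(abs(x-.51)<.17)&(abs(y-.17)<.2)
        k,l,s,_=cv2.connectedComponentsWithStats(m.astype(np.uint8));m=l==1+s[1:,4].argmax()
        print("unit",cv2.minAreaRect(P[m][:,:2].astype(np.float32)*1000))
        A=np.c_[x[m]-.5096,y[m]-.1724,np.ones(m.sum())];print("plane",np.linalg.lstsq(A,z[m],rcond=None)[0].round(4))
E
python3 wm.py a
```

```text
[ 0.5049 -0.1042  0.0202] [-1.571 -0.    -0.259] [-0.61 -1.29  1.06]
wrist wedge 26940 ((515.96142578125, -39.62548828125), (129.71092224121094, 68.25883483886719), 75.21904754638672) [[466.0, -94.0], [532.0, -111.0], [566.0, 14.0], [500.0, 32.0]]
unit ((532.3768310546875, 257.6376647949219), (55.40290832519531, 171.25979614257812), 71.91117095947266)
plane [-0.0114 -0.0274  0.1279]
```

{"api": "send_rows", "payload": {"xyz": [[0.0013, 0.005, 0], [0.0026, 0.01, 0], [0.0039, 0.015, 0], [0.0053, 0.02, 0], [0.0066, 0.025, 0], [0.0079, 0.029, 0], [0.009, 0.033, 0], [0.01, 0.036, 0]], "rotation": [[0, 0, 0], [0, 0, 0], [0, 0, 0], [0, 0, 0], [0, 0, 0], [0, 0, 0], [0, 0, 0], [0, 0, 0]], "jaw": [-0.4, -0.4, -0.4, -0.4, -0.4, -0.4, -0.4, -0.4]}}

```text
time: 5.05
eef_pos: [0.5147, -0.0682, 0.0201]
eef_rot: [-1.571, -0.0, -0.259]
wrist_force: [-0.3, 0.6, 0.5]
grip_width: 0.0285
```

```bash
python3 wm.py b
```

```text
[ 0.5147 -0.0682  0.0201] [-1.571 -0.    -0.259] [-0.27  0.57  0.48]
wrist wedge 24789 ((525.2598876953125, -4.4934844970703125), (129.32630920410156, 66.8572769165039), 76.9471435546875) [[478.0, -60.0], [543.0, -75.0], [572.0, 51.0], [507.0, 66.0]]
unit ((581.7252197265625, 151.87857055664062), (227.39759826660156, 27.831369400024414), 78.05131530761719)
plane [-0.2288  0.0561  0.1427]
```

View pics/wrist_b.png

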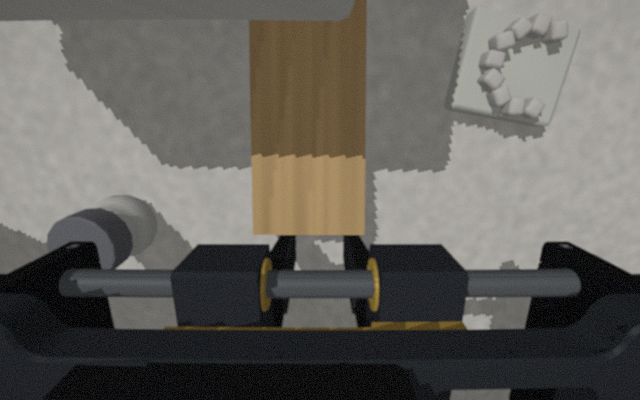

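Run:
```python
from h import *
print(px([[.5503,.0609,.01],[.5503,.0609,.125],[.565,.0375,.125]],"wrist"))
```

```text
[[ 320.20770422  -15.9922721 ]
 [ 323.44761124 -388.63648658]
 [ 475.06323054 -215.21046998]]
```

{"api": "send_rows", "payload": {"xyz": [[0.0008, 0.003, 0], [0.0013, 0.005, 0], [0.0013, 0.005, 0], [0.0013, 0.005, 0]], "rotation": [[0, 0, 0], [0, 0, 0], [0, 0, 0], [0, 0, 0]], "jaw": [-0.4, -0.4, -0.4, -0.4]}}

```text
time: 5.48
eef_pos: [0.5159, -0.0637, 0.0201]
eef_rot: [-1.571, -0.0, -0.259]
wrist_force: [0.1, -0.2, -0.1]
grip_width: 0.0288
```

{"api": "send_rows", "payload": {"xyz": [[0.0003, 0.001, 0], [0.0005, 0.002, 0], [0.0008, 0.003, 0], [0.0008, 0.003, 0]], "rotation": [[0, 0, 0], [0, 0, 0], [0, 0, 0], [0, 0, 0]], "jaw": [-0.4, -0.4, -0.4, -0.4]}}

```text
time: 5.82
eef_pos: [0.5168, -0.0606, 0.0201]
eef_rot: [-1.571, -0.0, -0.259]
wrist_force: [0.3, 0.1, 0.1]
grip_width: 0.0285
```

{"api": "send_rows", "payload": {"xyz": [[0.0002, 0.0007, 0], [0.0004, 0.0014, 0], [0.0006, 0.0022, 0], [0.0008, 0.003, 0]], "rotation": [[0, 0, 0], [0, 0, 0], [0, 0, 0], [0, 0, 0]], "jaw": [-0.4, -0.4, -0.4, -0.4]}}

```text
time: 6.15
eef_pos: [0.5175, -0.0577, 0.0201]
eef_rot: [-1.571, -0.0, -0.259]
wrist_force: [-0.4, -0.4, -0.4]
grip_width: 0.0283
```

{"api": "send_rows", "payload": {"xyz": [[0.0002, 0.0007, 0], [0.0004, 0.0014, 0], [0.0006, 0.0022, 0], [0.0008, 0.003, 0]], "rotation": [[0, 0, 0], [0, 0, 0], [0, 0, 0], [0, 0, 0]], "jaw": [-0.4, -0.4, -0.4, -0.4]}}

```text
time: 6.48
eef_pos: [0.5183, -0.0549, 0.0201]
eef_rot: [-1.571, -0.0, -0.259]
wrist_force: [-0.3, -5.0, -0.3]
grip_width: 0.0283
```

{"api": "send_rows", "payload": {"xyz": [[0.0001, 0.0005, 0], [0.0001, 0.0005, 0]], "rotation": [[0, 0, 0], [0, 0, 0]], "jaw": [-0.4, -0.4]}}

```text
time: 6.65
eef_pos: [0.5184, -0.0545, 0.0201]
eef_rot: [-1.571, -0.0, -0.259]
wrist_force: [-1.4, -5.8, -0.9]
grip_width: 0.0286
```

{"api": "send_rows", "payload": {"xyz": [[0.0001, 0.0005, 0], [0.0001, 0.0005, 0]], "rotation": [[0, 0, 0], [0, 0, 0]], "jaw": [-0.4, -0.4]}}

```text
time: 6.82
eef_pos: [0.5185, -0.0541, 0.0201]
eef_rot: [-1.571, -0.0, -0.259]
wrist_force: [-1.5, -7.9, 0.4]
grip_width: 0.0287
```

{"api": "send_rows", "payload": {"xyz": [[-0.001, -0.004, 0], [-0.004, -0.015, 0], [-0.008, -0.029, 0.005], [-0.008, -0.029, 0.04], [-0.008, -0.029, 0.08], [-0.008, -0.029, 0.12], [-0.008, -0.029, 0.16], [-0.008, -0.029, 0.2]], "rotation": [[0, 0, 0], [0, 0, 0], [0, 0, 0], [0, 0, 0], [0, 0, 0], [0, 0, 0], [0, 0, 0], [0, 0, 0]], "jaw": [-0.4, -0.4, -0.4, -0.4, -0.4, -0.4, -0.4, -0.4]}}

```text
time: 7.48
eef_pos: [0.5098, -0.0833, 0.2222]
eef_rot: [-1.571, -0.0, -0.259]
wrist_force: [0.2, 0.2, 0.6]
grip_width: 0.0289
```

```bash
python3 wm.py c
```

```text
[ 0.5098 -0.0833  0.2222] [-1.571 -0.    -0.259] [0.22 0.23 0.56]
wrist wedge 4438 ((530.2353515625, 13.495719909667969), (121.53438568115234, 62.43580627441406), 75.35179138183594) [[485.0, -37.0], [545.0, -53.0], [576.0, 64.0], [515.0, 80.0]]
top wedge 266 ((532.980712890625, 23.99498748779297), (41.72605895996094, 57.518943786621094), 75.42176055908203) [[500.0, 11.0], [556.0, -3.0], [566.0, 37.0], [510.0, 51.0]]
unit ((509.5525207519531, 172.84689331054688), (230.25445556640625, 172.39837646484375), 74.24307250976562)
plane [0.0009 0.0016 0.1252]
```

View pics/wrist_c.png

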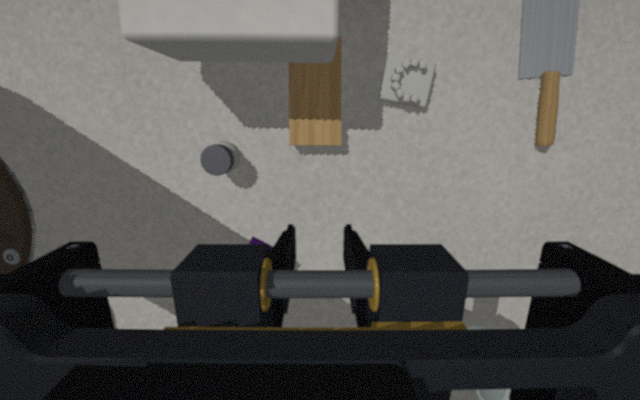

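The wedge sits at (316,95) under the unit's corner, and the jar (217,158) and cast (408,85) are undisturbed. The unit moved less than 0.5 mm. Next I'll close the jaws and press over the foot.

{"api": "send_rows", "payload": {"xyz": [[0.01, 0.036, 0], [0.02, 0.072, 0], [0.03, 0.108, 0], [0.04, 0.144, 0], [0.04, 0.144, -0.03], [0.04, 0.144, -0.055], [0.04, 0.144, -0.07], [0.04, 0.144, -0.075]], "rotation": [[0, 0, 0], [0, 0, 0], [0, 0, 0], [0, 0, 0], [0, 0, 0], [0, 0, 0], [0, 0, 0], [0, 0, 0]], "jaw": [-1, -1, -1, -1, -1, -1, -1, -1]}}

```text
time: 8.25
eef_pos: [0.5493, 0.061, 0.1423]
eef_rot: [-1.572, 0.004, -0.259]
wrist_force: [-1.1, -0.2, -1.6]
grip_width: 0.0007
```

{"api": "send_rows", "payload": {"xyz": [[0, 0, -0.002], [0, 0, -0.004], [0, 0, -0.006], [0, 0, -0.0075], [0, 0, -0.0075]], "rotation": [[0, 0, 0], [0, 0, 0], [0, 0, 0], [0, 0, 0], [0, 0, 0]], "jaw": [-1, -1, -1, -1, -1]}}

```text
time: 8.67
eef_pos: [0.551, 0.0609, 0.1392]
eef_rot: [-1.571, -0.002, -0.259]
wrist_force: [-3.5, -0.3, 10.6]
grip_width: 0.0003
```

{"api": "send_rows", "payload": {"xyz": [[0, 0, -0.0007], [0, 0, -0.0014], [0, 0, -0.0014]], "rotation": [[0, 0, 0], [0, 0, 0], [0, 0, 0]], "jaw": [-1, -1, -1]}}

```text
time: 8.92
eef_pos: [0.5512, 0.0608, 0.1389]
eef_rot: [-1.57, -0.003, -0.259]
wrist_force: [-6.8, -3.1, 22.0]
grip_width: 0.0007
```

With 22 N down, the corner moved only 0.3 mm. Lifting off.

{"api": "send_rows", "payload": {"xyz": [[0, 0, 0.003], [0, 0, 0.01], [0, 0, 0.04], [0, 0, 0.08], [-0.01, -0.03, 0.11], [-0.02, -0.07, 0.12], [-0.03, -0.11, 0.12], [-0.03, -0.14, 0.12]], "rotation": [[0, 0, 0], [0, 0, 0], [0, 0, 0], [0, 0, 0], [0, 0, 0], [0, 0, 0], [0, 0, 0], [0, 0, 0]], "jaw": [-1, -1, -1, -1, -1, -1, -1, -1]}}

```text
time: 9.58
eef_pos: [0.5193, -0.0806, 0.2582]
eef_rot: [-1.571, -0.003, -0.259]
wrist_force: [0.9, 0.1, -0.8]
grip_width: 0.0005
```

{"api": "send_rows", "payload": {"xyz": [[0, -0.03, 0], [0, -0.06, 0], [0, -0.06, 0], [0, -0.06, 0]], "rotation": [[0, 0, 0], [0, 0, 0], [0, 0, 0], [0, 0, 0]], "jaw": [-1, -1, -1, -1]}}

```text
time: 9.92
eef_pos: [0.5203, -0.14, 0.2567]
eef_rot: [-1.571, -0.001, -0.262]
wrist_force: [-0.1, 0.2, -0.4]
grip_width: 0.0002
```

```bash
python3 wm.py d; python3 -c "
import cv2
a=cv2.imread('pics/top_d.png')[120:340,170:430];cv2.imwrite('pics/topd.png',cv2.resize(a,None,fx=2.7,fy=2.7,interpolation=2))"
```

```text
[ 0.5203 -0.14    0.2567] [-1.571e+00 -1.000e-03 -2.620e-01] [-0.14  0.23 -0.39]
wrist wedge 4164 ((531.0098876953125, 13.16375732421875), (115.83403778076172, 60.007450103759766), 75.37129211425781) [[487.0, -35.0], [545.0, -50.0], [575.0, 62.0], [517.0, 77.0]]
top wedge 578 ((528.1323852539062, 1.7365303039550781), (87.86639404296875, 59.59109878540039), 75.08934783935547) [[488.0, -33.0], [546.0, -48.0], [568.0, 37.0], [511.0, 52.0]]
unit ((509.0765380859375, 172.83949279785156), (230.22201538085938, 172.04995727539062), 74.07482147216797)
plane [0.0017 0.0019 0.1253]
```

View pics/topd.png

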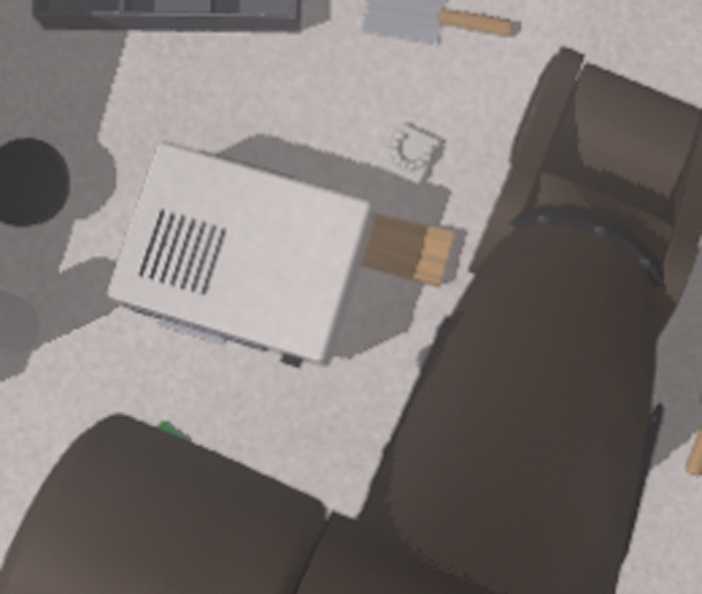

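The unit at crop (240,250) is where it was, level and within 0.5 mm. The wedge at (410,250) is under the corner and did not slip when pressed, and the cast (415,148) hasn't moved. The arm is clear, so I'm handing in.

```bash
python3 -c "
from plant import ctrl
print(ctrl.hand_in())"
```

```text
the job is handed in; nothing more can be done
None
```

I pushed the wooden wedge thin end first under the short foot with the fingertips. I stopped when the push reached about 8 N, with the thin end roughly 20 mm past the foot's near edge. Nothing was pinched or lifted, and the job took about 10 s of robot time.

- **Press test:** I pressed on top over the foot. From 10.6 N to 22 N the corner moved about 0.3 mm, so it no longer dips. The press also put about 7 N of sideways force on the unit, but the unit did not shift.
- **Last pictures:** The unit was within about 0.5 mm and 0.3° of where it started, and its top was level. The wedge had not moved during the press, to within about 1 mm.
- **Other things on the bench:** The cast had not moved. The arm partly or fully hid the jar and the green and purple look-alikes in the last overhead view. The jar had looked undisturbed in the picture after the push, and I did not touch any of them.
- **Off-centre:** The wedge sits about 6 to 7 mm to one side of the foot's centre, but the whole foot is still within the wedge's width.

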